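# Screen up, then isolator on at the steam trap tester

### The job

Take the clear splash screen out of the black storage block and set it gently, orange edge up and centred, on the lean rack, so that its foot stands on the ledge behind the lip, drawn in against the two slanted uprights, and the screen lies back against both of them; do not drop it. Only when the screen stands there, flip the red-tipped toggle on the tester panel away from the robot, over its centre, until it snaps to the far side. Leave the green button, its clear guard flap and the loose parts on the counter alone.

Things in the scene. Friction and masses are not known exactly. Their poses are not given: they have to be found in the camera images.
- screen_center (a point): Centre (half-way up) of the loose splash screen: a flat, clear, faintly blue acrylic pane 160 mm wide, 130 mm high and 10 mm thick, about 0.24 kg, whose top 14 mm is an orange edge strip of the same thickness. It starts upright in the storage block's slot. Its x axis is across the thickness, y along the width, z up towards the orange edge.
- screen_foot (a point): Middle of the screen's lower edge face (65 mm below screen_center); same axes.
- stand: Fixed black polymer storage block 110 x 150 x 42 mm (x, y, z) with a slot along its y, 14 mm wide and 30 mm deep, through its middle; the slot's floor is 12 mm above the counter, so that the screen's orange edge starts 142 mm above the counter. Origin: centre of the underside; x across the slot.
- rack: Fixed lean rack: dark steel base plate 130 x 200 x 10 mm (its top is the ledge), origin at the centre of its underside, z up. The lip, a bar along y, rises 12 mm above the ledge, inner face at x = +42 mm. Two aluminium uprights rise from the ledge, feet's faces at x = +20 mm, leaning 20 degrees (0.349 rad) from vertical towards -x; each 18 mm wide, 100 mm long, centred at y = +-55 mm.
- rack_slope (a point): Middle of the crease where the uprights' resting faces meet the ledge (10 mm above the counter). z runs up along the faces, x out of the faces to the lip side, y along the crease. Open between the uprights but for a cross bar below z = 32 mm, behind the faces. A screen lying flat on the uprights has its foot at x = 5, z = 0 mm and its centre at x = 5, z = 65 mm here.
- panel: Fixed grey tester panel, 140 x 220 x 60 mm (x, y, z), origin at the centre of its underside. The toggle stands on a yellow plate in its left half, pivot at x = 0, y = +55, z = 60 mm; the green button is in its right half at x = 0, y = -55 mm under a clear flap that reaches 42 mm above the panel's top and spans x = -37 to +39 mm, y = -90 to -20 mm.
- toggle (a joint): Toggle lever angle: 0 = off, leaning 0.5 rad towards the panel's -x; 0.5 = upright (snap centre); 1.0 = on, leaning 0.5 rad to the panel's +x. A spring drives it away from the centre to either end; about 3 N at the tip starts it from off, less nearer the centre.
- toggle_tip (a point): Centre of the red ball, 20 mm in diameter, at the end of the toggle's 11 mm thick steel stem, 60 mm from the pivot: at off it is 29 mm to the panel's -x side of the pivot and 113 mm above the counter, at the centre 120 mm above the counter.
- button (a joint): Travel of the green push button (m): 0 = up, 0.006 = fully pressed. Must stay up.
- flap (a joint): Angle of the button's clear guard flap: 0 = closed, grows as it lifts about its edge on the panel's +x side. Must stay closed.
- probe_center (a point): Point on the axis of a loose white ultrasonic probe lying on the counter, 60 mm from its blunt end; 32 mm thick, 150 mm long, steel tip towards its +x. Bystander.
- disc_center (a point): Centre of a loose grey titanium trap disc, 44 mm in diameter, 8 mm thick. Bystander.
- holder_center (a point): Centre of a loose black polymer seal holder ring, 54 mm in diameter, 18 mm high. Bystander.
- union_center (a point): Centre of a loose polished stainless pipe union, 54 mm across and 50 mm high, standing on end. Bystander.
There are look-alikes about, which are no part of the job. What is meant by the part that bears screen_center is not pink, purple or yellow, and is the smaller of those in its own colour.

How it is judged:
On the way, in this order (a step that is already met when the one before it is completed fails the run):
1. the screen stands let go on the rack, lying back against the uprights, the toggle still off (angle between the x axis of screen_center and the x axis of rack_slope, either way round below 0.09 rad and x of screen_foot in the frame of rack_slope between -0.002 and 0.015 m and z of screen_foot in the frame of rack_slope below 0.01 m and z of screen_center in the frame of rack_slope above 0.055 m and y of screen_center in the frame of rack_slope between -0.03 and 0.03 m and contact force between the fingers and screen below 0.1 N and linear speed of screen below 0.03 m/s and value of joint toggle below 0.3 rad), for 0.2 s.
2. the toggle has snapped over to on, the screen still in place (angle between the x axis of screen_center and the x axis of rack_slope, either way round below 0.09 rad and x of screen_foot in the frame of rack_slope between -0.002 and 0.015 m and z of screen_foot in the frame of rack_slope below 0.01 m and z of screen_center in the frame of rack_slope above 0.055 m and y of screen_center in the frame of rack_slope between -0.03 and 0.03 m and value of joint toggle above 0.9 rad), for 0.2 s.
At the end, for the whole second after the job is handed in: The screen is at rest on the rack, orange edge up, within 30 mm of the rack's middle, its foot on the ledge and within 10 mm of the uprights' faces, its plane within 0.09 rad (5 degrees) of the uprights' slope; the toggle is at on (above 0.9 rad); the green button is up and its flap closed (all of step 2 and linear speed of screen below 0.02 m/s and value of joint button below 0.002 m and value of joint flap below 0.1 rad); the robot touches nothing.
It fails at once if the screen is dropped: out of the fingers and faster than 0.45 m/s (contact force between the fingers and screen below 0.05 N and linear speed of screen above 0.45 m/s).
It fails at once if the green button is pressed (value of joint button above 0.003 m).
It fails at once if the guard flap is lifted (value of joint flap above 0.35 rad).
It fails at once if a loose part on the counter is moved more than 30 mm (distance of any of probe_center, disc_center, holder_center, union_center from where it was at the start of the episode above 0.03 m).
It also fails if it takes over 59 s, if anything falls off the work surface, if the arm or the gripper's body presses on something with over 40 N, if the wrist force passes 120 N, or if a joint passes its speed limit or range.

### The arm

A 6-joint arm with a two-finger parallel gripper is mounted at the origin on the work surface. World frame = base frame: x ahead of the robot, y to its left, z up, the work surface at z = 0. Lengths are in m, angles in rad, forces in N, time in s.
With the tool pointing down it reaches from about 0.35 to 0.725 m from the base axis. Payload 6 kg.
Tool frame: the origin (TCP) lies on the centre line of the jaws, within the pads' length; the fingertips stand 11 mm ahead of it and the grasp point (between the pads) lies 8 mm behind it; z points along the fingers, y is the line along which they close (so a half turn about z gives the same grasp; the last joint's range is limited). The gripper opens to 85 mm and grips with 20 to 120 N. Pads are 22 mm wide; open, the fingers measure 114 mm over their backs; the gripper's body (76 mm by 85 mm) begins 54 mm behind the grasp point. The pads swing forward as they close: fully open they stand 13 mm farther back than shut.
Start: joints at [-0.861, 0.04, 0.085, 0, -1.615, -0.334], TCP at [0.22, -0.558, 0.242] pointing down, gripper open.
Joint ranges: [-2.56, 2.56], [-1.29, 2.01], [-1.08, 1.49], [-3.29, 1.98], [-2.81, -0.18], [-2.99, 2.99]. Speed limits (rad/s): [2.57, 2.57, 3.01, 3.14, 3.14, 3.14].

### API

Orientations are given as a unit quaternion [x, y, z, w].
In Python, from station import r gives the robot as it stands.
- The arm moves only by the tool play_rows, never from a script. Its argument "series" is a list of rows, each a list of 5 numbers: the shift along the tool's x, y, z in mm, then the turn about the tool's z in degrees, then the finger opening in mm, from 0 to 85.4. A call has 1 to 5 rows; each row shifts and turns the commanded pose from where the row before left it, along the tool's axes as they then stand; what a row does not reach is not made up. A row lasts 1/8 s, in which the tool goes at most 62.5 mm and 10.7 degrees, less where a joint would pass 70% of its speed; a pose out of reach is approached as far as the arm can. A call is refused whole if a number of a shift passes 62.5 or a number of a turn 10.7, either way. A call with a gripper value outside its range is refused whole. The fingers move at their own pace and stop on an object; "force" is the grip in N (left out, the last holds). Time passes only in rows, so rows that do not move let the fingers close. It gives the time, the measured TCP pose, the force, the opening and the grip force at its end, in the units of the state.
- r.sense(): the state, without advancing time (a new reading comes with each control period).
- r.read_camera(name): name is "side" or "top" or "wrist"; returns a dict with "image" (420x560x3 uint8, blue, green, red), "range_z" (420x560 float32, m along the optical axis (not along the pixel's ray), 0 where there is no reading), "intrinsics" (3x3 intrinsics, pixels), "k1" (the pictures are not rectified: a ray, as slopes to the right and down, at radius r is drawn at 1 + k1 r^2 times it, then the intrinsics apply), "world_to_cam" (4x4, takes a point from world to camera coordinates). Camera axes: x right, y down, z forward; pixel columns grow to the right and rows downward; lengths in m; the calibration is good to about 2 mm. A picture is of the moment at which its call begins.
- r.sign_off(): hands the job in; it is judged then, once.
Trained networks look in a picture, given as the dict that the camera call returned (one of the last four; its "shot" number tells which), for a name from the list of things; names that differ only in an ending like _2 or _b are one class to them, and where a whole thing is asked for, a point or a joint stands for the part that bears it (a point fixed in the world has none). Each returns a list of dicts, best first, with "p" (0 to 1); they miss things now and then, are a little off and sometimes report something else, mostly with a low value. They report only what shows in the picture. A call takes as long as a camera call. They do not tell look-alikes from the thing itself.
- r.masks_of(picture, target): "pixels" (420x560 bool, what is visible of it) and "location" ([column, row] in pixels, amid what is visible of it).
- r.pinpoint(picture, target): "location" ([column, row] in pixels: a listed point, or the origin of a listed thing).
The state is a dict: "time_s": time; "joint_positions": joint angles; "dq": joint speeds; "tau": joint torques, N m; "position": TCP position; "tool_rot": TCP orientation; "ft_force": force on the tool from outside, world axes, zero at the start; "wrist_torque": the same for the moment, N m; "grip_width": finger opening in m; "grasp_force": force on a finger pad.
Only numpy, scipy, OpenCV 4.12 (cv2) and the standard library are available. Lean on these libraries where they do the work, as an engineer would, in place of code of your own. Each camera call takes 0.05 s, during which the arm holds its last target. There are 200 camera calls.

## Working session

There is one attempt and no reset: what is moved stays moved. The work goes in short steps, Python scripts to look and compute and a tool call to move; the robot and the scene stay as the last step left them, time stands still between calls to the robot, and variables do not carry over. Pictures are saved under pics/ and viewed, at most 10 in all, crops included, and the job is handed in when it is done.

Besides the shell and the picture viewer there is one more tool, called after "Request:" as a command line: name --pt "numbers of a row" for each row, then --argument value for the rest. play_rows: Moves the arm, as the interface text tells. Its arguments: {"type":"object","properties":{"series":{"type":"array"},"force":{"type":"number"}},"required":["series"]}

```bash
mkdir -p pics; ls; cat > h.py <<'E'
import numpy as np, cv2
from station import r
from scipy.spatial.transform import Rotation as R
def ray(p,uv):
    K=p["intrinsics"];q=np.array([(uv[0]-K[0,2])/K[0,0],(uv[1]-K[1,2])/K[1,1]]);s=q.copy()
    for _ in range(20): s=q/(1+p["k1"]*(s@s))
    return np.array([s[0],s[1],1.])
def atz(p,uv,z):
    T=np.linalg.inv(p["world_to_cam"]);d=T[:3,:3]@ray(p,uv);o=T[:3,3];return o+d*(z-o[2])/d[2]
def dep(p,uv):
    u,v=np.round(uv).astype(int);T=np.linalg.inv(p["world_to_cam"]);z=p["range_z"][v,u];return T[:3,:3]@(ray(p,uv)*z)+T[:3,3]
def cloud(p,m):
    return np.array([dep(p,(u,v)) for v,u in zip(*np.nonzero(m&(p["range_z"]>0)))])
E
python3 - <<'E'
from h import *
for c in("top","side"):
    p=r.read_camera(c);cv2.imwrite(f"pics/{c}.png",p["image"])
    print(c,np.linalg.inv(p["world_to_cam"])[:3,3].round(3))
    for n in["screen_center","stand","rack","rack_slope","panel","toggle_tip","button","probe_center","disc_center","holder_center","union_center"]:
        for d in r.pinpoint(p,n)[:4]: print(n,np.round(d["p"],2),np.round(d["location"]),dep(p,d["location"]).round(3))
E
```

```text
pics
top [ 0.266 -0.072  1.495]
screen_center 0.87 [403. 166.] [ 0.669 -0.424  0.041]
screen_center 0.84 [374. 229.] [ 0.479 -0.319  0.104]
screen_center 0.72 [356. 308.] [ 0.272 -0.252  0.184]
screen_center 0.71 [459. 236.] [ 0.386 -0.376  0.609]
stand 0.86 [368. 232.] [ 0.483 -0.317  0.026]
stand 0.18 [217. 136.] [0.779 0.111 0.006]
rack 0.66 [262. 203.] [ 0.575 -0.019  0.01 ]
rack_slope 0.72 [258. 194.] [ 0.603 -0.01   0.006]
panel 0.61 [135. 237.] [0.471 0.318 0.101]
panel 0.27 [219. 137.] [0.775 0.103 0.012]
toggle_tip 0.61 [108. 240.] [0.468 0.405 0.066]Traceback (most recent call last):
  File "<stdin>", line 6, in <module>
ValueError: it knows: disc_center, holder_center, panel, probe_center, rack, rack_slope, screen_center, screen_foot, stand, toggle_tip, union_center
```

View pics/top.png

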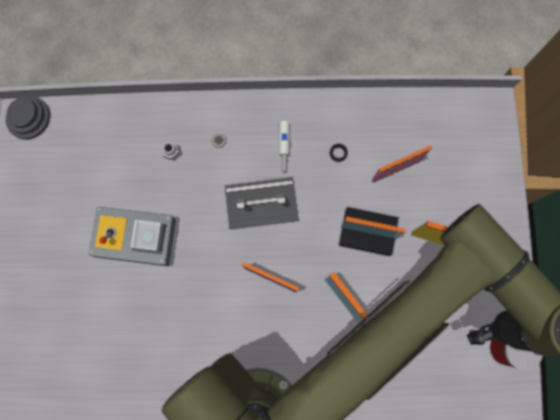

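The top view shows the block with a pane in its slot at (370,230), the rack at (262,203), the panel at (133,236) with its toggle at (108,238), and look-alike panes at (403,163), (271,277), (348,295) and (430,233).

```bash
python3 - <<'E'
from h import *
t=r.read_camera("top");p=r.read_camera("side");cv2.imwrite("pics/side.png",p["image"])
im=cv2.resize(t["image"][110:320,80:460],None,fx=2.1,fy=2.1,interpolation=cv2.INTER_CUBIC);cv2.imwrite("pics/topz.png",im)
print(np.linalg.inv(p["world_to_cam"])[:3,3].round(3))
for n in["screen_center","stand","rack","rack_slope","panel","toggle_tip","probe_center","disc_center","holder_center","union_center"]:
    for d in r.pinpoint(p,n)[:4]: print(n,np.round(d["p"],2),np.round(d["location"]),dep(p,d["location"]).round(3))
for n in["screen_center","stand","rack","panel"]:
    for d in r.masks_of(t,n)[:4]:
        m=d["pixels"];ys,xs=np.nonzero(m);c=cloud(t,m);z=c[:,2];zz=np.percentile(z,[10,50,90])
        print(n,round(d["p"],2),np.round(d["location"]),m.sum(),"z",zz.round(3),"minAreaRect",[np.round(q,3) for q in cv2.minAreaRect(c[:,:2].astype(np.float32)[:])])
E
```

```text
[0.227 0.655 0.644]
screen_center 0.89 [319. 176.] [ 0.484 -0.321  0.072]
screen_center 0.83 [388. 197.] [ 0.271 -0.255  0.09 ]
screen_center 0.79 [334. 247.] [ 0.358 -0.035  0.061]
screen_center 0.62 [349. 142.] [ 0.447 -0.539  0.099]
stand 0.89 [315. 197.] [ 0.472 -0.253  0.04 ]
stand 0.31 [238. 243.] [0.568 0.046 0.067]
rack 0.98 [250. 246.] [ 0.568 -0.015  0.009]
rack_slope 0.87 [239. 243.] [0.566 0.045 0.067]
panel 0.75 [206. 381.] [0.46  0.379 0.062]
toggle_tip 0.6 [193. 375.] [0.459 0.407 0.122]
probe_center 0.63 [202. 213.] [0.227 0.655 0.644]
disc_center 0.45 [157. 255.] [0.768 0.108 0.01 ]
holder_center 0.59 [233. 191.] [ 0.728 -0.226  0.014]
union_center 0.68 [129. 292.] [0.723 0.258 0.042]
screen_center 0.92 [266. 275.] 340 z [0.052 0.128 0.133] minAreaRect [array([ 0.364, -0.043]), array([0.154, 0.019]), np.float64(63.705)]
screen_center 0.76 [402. 164.] 649 z [0.018 0.095 0.131] minAreaRect [array([ 0.677, -0.405]), array([0.036, 0.16 ]), np.float64(24.159)]
screen_center 0.68 [344. 296.] 735 z [0.032 0.161 0.185] minAreaRect [array([ 0.307, -0.249]), array([0.15, 0.04]), np.float64(36.243)]
screen_center 0.59 [105. 238.] 63 z [0.087 0.118 0.124] minAreaRect [array([0.468, 0.406]), array([0.031, 0.024]), np.float64(13.394)]
stand 0.62 [371. 239.] 1622 z [0.035 0.042 0.046] minAreaRect [array([ 0.489, -0.318]), array([0.156, 0.12 ]), np.float64(78.552)]
rack 0.97 [260. 201.] 3175 z [0.005 0.01  0.022] minAreaRect [array([ 0.577, -0.019]), array([0.137, 0.204]), np.float64(6.052)]
rack 0.56 [284. 143.] 421 z [0.019 0.027 0.034] minAreaRect [array([ 0.74 , -0.086]), array([0.029, 0.15 ]), np.float64(89.678)]
panel 0.71 [135. 237.] 4182 z [0.054 0.061 0.101] minAreaRect [array([0.489, 0.357]), array([0.246, 0.154]), np.float64(83.054)]
```

View pics/side.png

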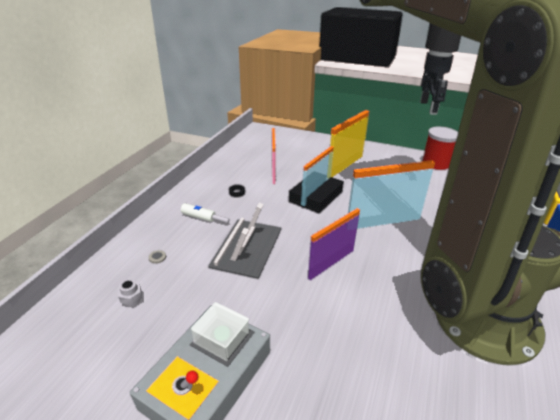

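View pics/topz.png

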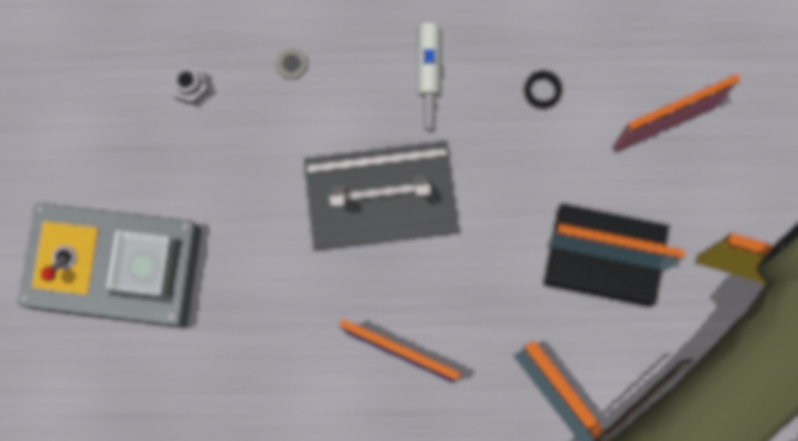

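The side view shows the stand holding the smaller blue pane at (318,176). The lip is on the rack's far side, and the toggle's red ball at (192,377) leans towards the robot. Next I'll refine the screen's pose and plan the approach.

```bash
cat >> h.py <<'E'
def orange(p,box,z):
    u0,v0,u1,v1=box;h=cv2.cvtColor(p["image"],cv2.COLOR_BGR2HSV)
    m=cv2.inRange(h,(3,140,120),(16,255,255))>0;k=np.zeros_like(m);k[v0:v1,u0:u1]=True;m&=k
    c=np.array([atz(p,(u,v),z)[:2] for v,u in zip(*np.nonzero(m))]);ct,wh,a=cv2.minAreaRect(c.astype(np.float32))
    vec=cv2.fitLine(c.astype(np.float32),cv2.DIST_HUBER,0,.01,.01).ravel();
    return m.sum(),np.round(ct,4),np.round(wh,4),a,"yaw",np.degrees(np.arctan2(-vec[0]*np.sign(vec[1]),abs(vec[1])))
def to(x,y,z,yawdeg):
    "tool-frame shift (mm) to world xyz, and turn about tool z so that tool y is along world yaw (mod 180)"
    s=r.sense();M=R.from_quat(s["tool_rot"]).as_matrix();d=M.T@(np.array([x,y,z])-s["position"])*1e3
    cur=np.degrees(np.arctan2(M[1,1],M[0,1]));dz=(cur-yawdeg+90)%180-90
    print("pos",np.round(s["position"],4),"cur",round(cur,2),"shift",d.round(1),"turn",round(dz,2),"w",s["grip_width"],"F",np.round(s["ft_force"],1),s["grasp_force"],"t",s["time_s"], "j",np.round(s["joint_positions"],2)); print("axes",M.round(3).tolist())
E
python3 - <<'E'
from h import *
t=r.read_camera("top");p=r.read_camera("side")
print(orange(t,(335,205,410,242),.142)); print(orange(p,(300,145,337,180),.135))
to(.489,-.318,.27,-11)
E
```

```text
(np.int64(275), array([ 0.4864, -0.3158]), array([0.1562, 0.0124]), 77.45719146728516, 'yaw', np.float32(-12.954797))
(np.int64(147), array([ 0.4872, -0.3211]), array([0.1736, 0.0188]), 77.65489196777344, 'yaw', np.float32(-12.494523))
pos [ 0.2202 -0.5581  0.2423] cur 111.53 shift [-338.1  124.7  -27.7] turn -57.47 w 0.0851058252901224 F [-0.3 -0.2  0.9] 0.0 t 1.25 j [-0.86  0.04  0.08 -0.   -1.62 -0.33]
axes [[-0.93, -0.367, -0.0], [-0.367, 0.93, 0.0], [0.0, 0.0, -1.0]]
```

Request:
play_rows --pt "-30 10 -40 0 85" --pt "-60 22 0 0 85" --pt "-60 22 0 0 85" --pt "-60 22 0 0 85" --pt "-60 22 0 0 85"

```text
time_s: 1.88
position: [0.4324, -0.37, 0.2826]
tool_rot: [-0.187, 0.982, -0.0, 0.0]
ft_force: [0.1, -1.5, -0.5]
grip_width: 0.0849
grasp_force: 0.0
```

Request:
play_rows --pt "-60 22 0 0 85" --pt "0 0 0 -10.7 85" --pt "0 0 0 -10.7 85" --pt "0 0 0 -10.7 85" --pt "0 0 0 -10.7 85"

```text
time_s: 2.5
position: [0.4779, -0.33, 0.2822]
tool_rot: [-0.535, 0.845, 0.0, -0.0]
ft_force: [-0.1, 0.3, 0.2]
grip_width: 0.085
grasp_force: 0.0
```

Request:
play_rows --pt "0 0 0 -10.7 85" --pt "0 0 0 -2.5 85" --pt "0 0 0 0 85"

```text
time_s: 2.88
position: [0.4779, -0.33, 0.2823]
tool_rot: [-0.626, 0.78, 0.0, 0.0]
ft_force: [0.7, 0.9, 0.4]
grip_width: 0.085
grasp_force: 0.0
```

```bash
python3 - <<'E'
from h import *
p=r.read_camera("wrist");cv2.imwrite("pics/w1.png",p["image"]);t=r.read_camera("top")
print(np.linalg.inv(p["world_to_cam"])[:3,3].round(3))
print(orange(p,(0,0,560,420),.142));print(orange(t,(335,205,410,242),.142))
to(.487,-.318,.27,-12.5)
E
```

```text
[ 0.464 -0.399  0.413]
(np.int64(7252), array([ 0.473 , -0.3347]), array([0.2206, 0.4856]), 44.29020690917969, 'yaw', np.float32(63.226593))
(np.int64(187), array([ 0.4858, -0.318 ]), array([0.1516, 0.0127]), 76.65738677978516, 'yaw', np.float32(-12.662457))
pos [ 0.4779 -0.3301  0.2823] cur 167.47 shift [-13.7  -6.3  12.3] turn -0.03 w 0.08515435676109463 F [-0.6 -0.7 -0.8] 0.0 t 2.975 j [-0.26 -0.    0.11 -0.   -1.69  0.04]
axes [[-0.217, -0.976, -0.0], [-0.976, 0.217, 0.0], [-0.0, 0.0, -1.0]]
```

View pics/w1.png

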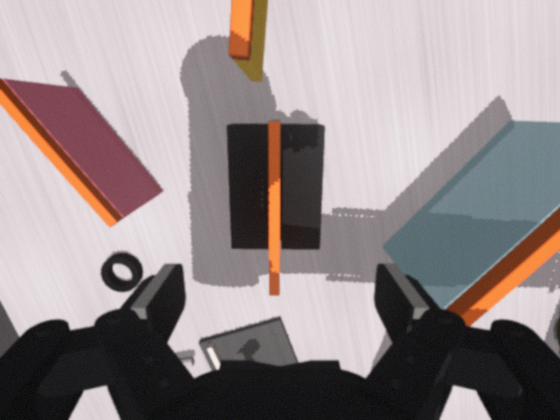

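The wrist view shows the orange strip running from (274,120) to (274,295), nearly parallel to the pads, with the large blue pane clear to the right.

```bash
python3 - <<'E'
from h import *
p=r.read_camera("wrist")
print(orange(p,(255,110,295,300),.142))
to(.487,-.318,.137,-12.5)
E
```

```text
(np.int64(1980), array([ 0.4864, -0.3182]), array([0.1576, 0.0107]), 76.91022491455078, 'yaw', np.float32(-12.771105))
pos [ 0.4779 -0.3301  0.2823] cur 167.48 shift [-13.7  -6.3 145.3] turn -0.02 w 0.08525487189378861 F [ 0.6 -0.5 -0.2] 0.0 t 3.025 j [-0.26 -0.    0.11 -0.   -1.69  0.04]
axes [[-0.217, -0.976, -0.0], [-0.976, 0.217, 0.0], [-0.0, 0.0, -1.0]]
```

Request:
play_rows --pt "-13.5 -6 40 0.3 85" --pt "0 0 50 0 85" --pt "0 0 50 0 60" --pt "0 0 15 0 40" --pt "0 0 0 0 5" --force 40

```text
time_s: 3.65
position: [0.4866, -0.3184, 0.1277]
tool_rot: [-0.624, 0.781, 0.0, -0.0]
ft_force: [-0.4, -0.2, 0.4]
grip_width: 0.0318
grasp_force: 0.0
```

Request:
play_rows --pt "0 0 0 0 5" --pt "0 0 0 0 5" --pt "0 0 0 0 5" --pt "0 0 -5 0 5" --pt "0 0 -10 0 5"

```text
time_s: 4.28
position: [0.4863, -0.3178, 0.1418]
tool_rot: [-0.624, 0.781, 0.001, -0.0]
ft_force: [-0.2, 1.1, -2.8]
grip_width: 0.0091
grasp_force: 40.1
```

```bash
python3 - <<'E'
from h import *
p=r.read_camera("side");t=r.read_camera("top")
b=t["image"]
d=r.masks_of(t,"rack")[0];m=d["pixels"];c=cloud(t,m)
T=np.array([atz(t,(u,v),.010)[:2] for v,u in zip(*np.nonzero(m))],np.float32);print(d["p"],cv2.minAreaRect(T))
print("z>15mm pts:",len(c[c[:,2]>.016]))
# bright pixels within rack: lip & uprights
g=b.max(2);mm=m&(g>140);n,l,s,ce=cv2.connectedComponentsWithStats(mm.astype(np.uint8))
for i in range(1,n):
    if s[i,4]>8:
        q=(np.array(np.nonzero(l==i))[::-1].T);T=np.array([atz(t,x,.022)[:2] for x in q],np.float32);print(s[i],ce[i].round(1),cv2.minAreaRect(T))
print(t["intrinsics"],t["k1"])
to(.487,-.318,.137,-12.5)
E
```

```text
0.91 ((0.5726131796836853, 0.007175624370574951), (0.1322285532951355, 0.15114514529705048), 6.177339553833008)
z>15mm pts: 386
[226 183  45   9 160] [247.9 187.1] ((0.6196935176849365, 0.019114278256893158), (0.010210169479250908, 0.12699879705905914), 6.174048900604248)
[247 198  30   7 104] [261.6 200.9] ((0.5788875818252563, -0.019222036004066467), (0.009716841392219067, 0.08339150995016098), 6.190196990966797)
[237 202   7   6  35] [240.1 204.7] ((0.5694877505302429, 0.04204515367746353), (0.01705547235906124, 0.014511166140437126), 89.70719146728516)
[[530.73811729   0.         277.03127722]
 [  0.         530.73811729 218.0540378 ]
 [  0.           0.           1.        ]] -0.12829958946434553
pos [ 0.487  -0.3182  0.1429] cur 167.23 shift [-0.2  0.1  5.9] turn -0.27 w 0.008933479487075738 F [-0.4 -0.4 -3. ] 40.27335422113538 t 4.425 j [-0.23  0.   -0.13 -0.   -1.43  0.01]
axes [[-0.221, -0.975, 0.001], [-0.975, 0.221, -0.0], [-0.0, -0.001, -1.0]]
```

Request:
play_rows --pt "0 0 -30 0 5" --pt "0 0 -45 0 5" --pt "0 0 -45 0 5" --pt "-20 -2 -7 0 5" --pt "-45 -4 0 0 5" --force 60

```text
time_s: 5.05
position: [0.507, -0.2558, 0.269]
tool_rot: [-0.623, 0.782, 0.0, 0.0]
ft_force: [1.4, -0.1, -3.9]
grip_width: 0.0087
grasp_force: 64.3
```

Request:
play_rows --pt "-55 -4 0 0 5" --pt "-55 -4 0 0 5" --pt "-55 -5 0 0 5" --pt "-55 -4 0 0 5" --pt "-50 -5 0 0 5"

```text
time_s: 5.68
position: [0.5878, 0.0051, 0.2678]
tool_rot: [-0.624, 0.781, 0.001, -0.001]
ft_force: [0.7, -0.2, -1.9]
grip_width: 0.0085
grasp_force: 64.3
```

Request:
play_rows --pt "-35 -3 0 -4 5" --pt "-14 -1 0 -7 5" --pt "0 0 0 -6 5" --pt "0 0 0 -2 5" --pt "0 0 0 0 5"

```text
time_s: 6.3
position: [0.6016, 0.0497, 0.2686]
tool_rot: [0.744, -0.668, -0.0, 0.0]
ft_force: [-0.0, 0.0, -2.4]
grip_width: 0.0088
grasp_force: 64.3
```

```bash
python3 - <<'E'
from h import *
p=r.read_camera("wrist");cv2.imwrite("pics/w2.png",p["image"])
for n in("rack","rack_slope"):
    for d in r.pinpoint(p,n)[:2]: print(n,d["p"],d["location"],atz(p,d["location"],0. if n=="rack" else .01))
for d in r.masks_of(p,"rack")[:2]:
    T=np.array([atz(p,(u,v),.010)[:2] for v,u in zip(*np.nonzero(d["pixels"]))],np.float32);print(d["p"],cv2.minAreaRect(T))
to(.6032,-.0161,.137,6.2)
E
```

```text
rack 0.59 [305.1, 119.3] [ 0.57926367 -0.01836622  0.        ]
rack_slope 0.88 [285.8, 116.7] [ 0.60259837 -0.0189022   0.01      ]
0.92 ((0.5782425999641418, -0.015914708375930786), (0.1296413093805313, 0.19810879230499268), 6.14137077331543)
pos [0.6017 0.0493 0.2693] cur -173.84 shift [ 65.2   5.6 132.2] turn -0.04 w 0.008441532184990828 F [ 0.1  0.4 -2.8] 64.34316124767065 t 6.5 j [ 0.41  0.05  0.15 -0.   -1.67 -0.31]
axes [[0.107, -0.994, -0.0], [-0.994, -0.107, 0.0], [-0.0, 0.0, -1.0]]
```

View pics/w2.png

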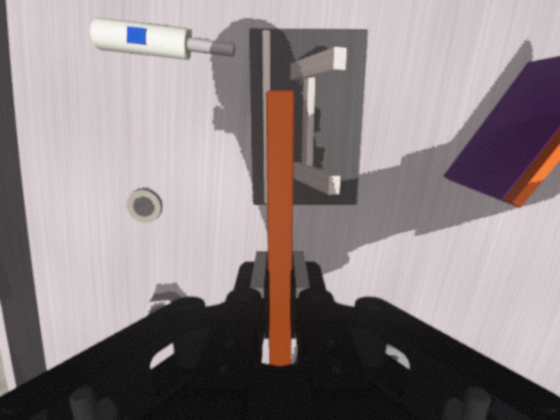

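The wrist view shows the rack plate from (250,28) to (367,204), the lip along column 266, and the uprights with their bar at columns 300–345. The held pane's edge is at columns 268–292.

Request:
play_rows --pt "30 2 0 0 5" --pt "33.5 1.5 0 0 5" --pt "0 0 45 0 5" --pt "0 0 45 0 5" --pt "0 0 40 0 5"

```text
time_s: 7.12
position: [0.6048, -0.0143, 0.1375]
tool_rot: [0.744, -0.668, -0.0, 0.0]
ft_force: [0.6, -0.9, -2.5]
grip_width: 0.0087
grasp_force: 64.3
```

Request:
play_rows --pt "0 0 5 0 5" --pt "0 0 2 0 5" --pt "0 0 2 0 5" --pt "0 0 0 0 5"

```text
time_s: 7.62
position: [0.6057, -0.0138, 0.1316]
tool_rot: [0.744, -0.668, 0.0, -0.001]
ft_force: [-0.4, 0.2, -2.9]
grip_width: 0.0088
grasp_force: 64.3
```

Request:
play_rows --pt "0 0 2 0 5" --pt "0 0 2 0 5" --pt "0 0 0 0 5"

```text
time_s: 8.0
position: [0.6058, -0.0138, 0.1283]
tool_rot: [0.745, -0.667, 0.001, -0.001]
ft_force: [-2.2, 2.1, 6.1]
grip_width: 0.0086
grasp_force: 65.5
```

Request:
play_rows --pt "0 0 1.5 0 5" --pt "0 0 0 0 5"

```text
time_s: 8.25
position: [0.6061, -0.0138, 0.1283]
tool_rot: [0.745, -0.667, 0.001, -0.001]
ft_force: [-3.9, 3.2, 11.4]
grip_width: 0.0087
grasp_force: 66.5
```

Request:
play_rows --pt "0 0 -2.5 0 5" --pt "0 2 0 0 5" --pt "0 2 0 0 5" --pt "0 0 0 0 5"

```text
time_s: 8.75
position: [0.6019, -0.0144, 0.1282]
tool_rot: [0.745, -0.668, 0.001, -0.001]
ft_force: [3.1, 1.1, 4.7]
grip_width: 0.0087
grasp_force: 65.3
```

Request:
play_rows --pt "0 2 0 0 5" --pt "0 2 0 0 5" --pt "0 0 0 0 5"

```text
time_s: 9.12
position: [0.5992, -0.0147, 0.1284]
tool_rot: [0.744, -0.668, 0.002, -0.002]
ft_force: [8.9, 0.5, 2.8]
grip_width: 0.0088
grasp_force: 66.0
```

Request:
play_rows --pt "0 -1 0 0 5" --pt "0 0 0 0 12" --pt "0 0 0 0 16" --pt "0 0 0 0 20" --force 20

```text
time_s: 9.62
position: [0.5975, -0.0149, 0.1263]
tool_rot: [0.744, -0.668, -0.001, 0.001]
ft_force: [0.6, -0.0, -0.1]
grip_width: 0.0197
grasp_force: 0.0
```

Request:
play_rows --pt "0 3 0 0 23" --pt "0 3 0 0 23" --pt "0 3 0 0 23" --pt "0 3 0 0 23" --pt "0 0 0 0 23"

```text
time_s: 10.25
position: [0.5862, -0.016, 0.1274]
tool_rot: [0.745, -0.668, 0.0, -0.0]
ft_force: [0.5, -0.0, 0.6]
grip_width: 0.0227
grasp_force: 0.0
```

```bash
python3 - <<'E'
from h import *
p=r.read_camera("side");cv2.imwrite("pics/s2.png",cv2.resize(p["image"][150:320,150:380],None,fx=3,fy=3,interpolation=cv2.INTER_CUBIC))
to(.6032,-.0161,.137,6.2)
E
```

```text
pos [ 0.5862 -0.016   0.1274] cur -173.76 shift [  1.9 -16.9  -9.6] turn 0.04 w 0.02283293777052848 F [0.  0.6 0.5] 0.0 t 10.3 j [ 0.31  0.02 -0.14 -0.   -1.41 -0.21]
axes [[0.109, -0.994, 0.0], [-0.994, -0.109, 0.0], [-0.0, -0.0, -1.0]]
```

View pics/s2.png

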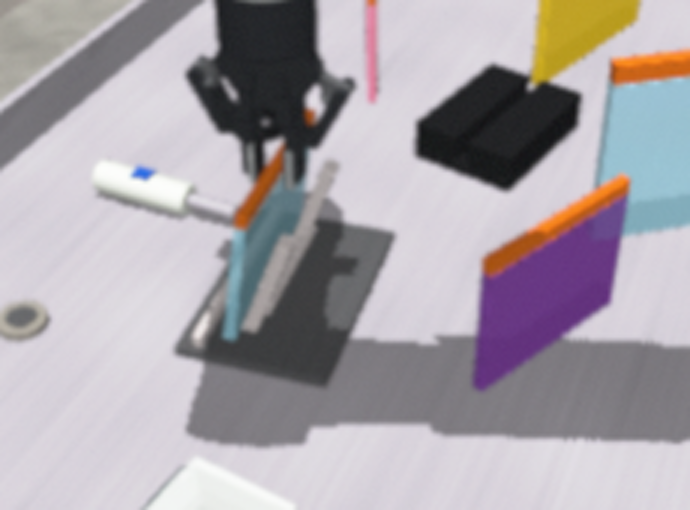

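The crop shows the pane's foot on the ledge between the lip and the upright feet at about (230,338). It is already leaning a little, with the fingers loosely around its top.

Request:
play_rows --pt "0 3 0 0 23" --pt "0 3 0 0 23" --pt "0 3 0 0 23" --pt "0 3 0 0 23" --pt "0 3 0 0 23"

```text
time_s: 10.92
position: [0.5712, -0.0177, 0.1273]
tool_rot: [0.744, -0.668, -0.0, -0.0]
ft_force: [-0.5, -1.0, -0.8]
grip_width: 0.0231
grasp_force: 0.1
```

Request:
play_rows --pt "0 3 0 0 23" --pt "0 3 0 0 23" --pt "0 3 0 0 24" --pt "0 3 0 0 24" --pt "0 0 0 0 26"

```text
time_s: 11.55
position: [0.5594, -0.019, 0.1274]
tool_rot: [0.745, -0.668, 0.0, -0.0]
ft_force: [-0.4, -0.1, -0.3]
grip_width: 0.0259
grasp_force: 0.0
```

```bash
python3 - <<'E'
from h import *
p=r.read_camera("side");cv2.imwrite("pics/s3.png",cv2.resize(p["image"][170:290,190:320],None,fx=5,fy=5,interpolation=cv2.INTER_CUBIC))
to(.6032,-.0161,.137,6.2)
E
```

```text
pos [ 0.5595 -0.019   0.1274] cur -173.77 shift [  1.9 -43.8  -9.6] turn 0.03 w 0.02577278179526047 F [-0.2 -0.2  0.6] 0.0 t 11.6 j [ 0.32 -0.05 -0.21 -0.   -1.41 -0.22]
axes [[0.109, -0.994, 0.0], [-0.994, -0.109, 0.0], [-0.0, -0.0, -1.0]]
```

View pics/s3.png

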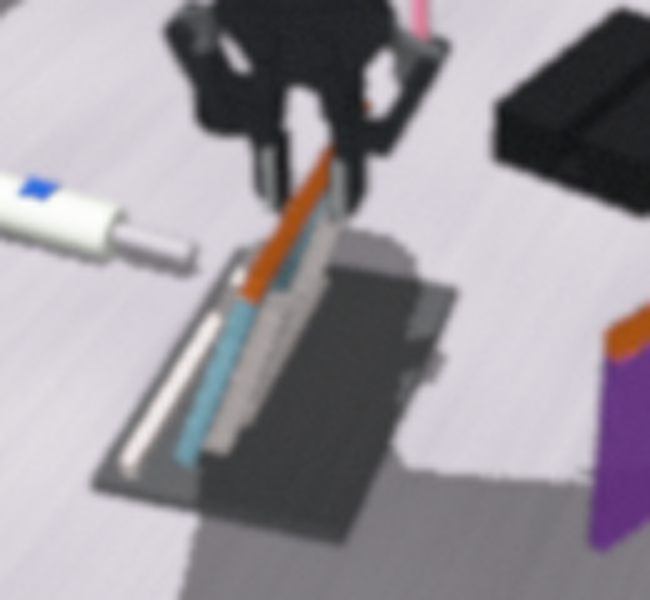

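The pane now lies back on the uprights with its foot at about (187,460), close to the uprights' feet. I'll open the fingers and rise.

Request:
play_rows --pt "0 0 0 0 32" --pt "0 0 0 0 44" --pt "0 0 0 0 44" --pt "0 0 -20 0 44" --pt "0 0 -50 0 44"

```text
time_s: 12.22
position: [0.5584, -0.0191, 0.1969]
tool_rot: [0.745, -0.668, -0.001, 0.002]
ft_force: [1.2, -0.4, 1.0]
grip_width: 0.044
grasp_force: 0.0
```

Request:
play_rows --pt "0 0 -60 0 20" --pt "0 40 0 0 0" --pt "0 50 0 0 0"

```text
time_s: 12.6
position: [0.4696, -0.0289, 0.2592]
tool_rot: [0.744, -0.668, 0.001, -0.001]
ft_force: [-0.5, 0.6, 0.1]
grip_width: 0.0002
grasp_force: 0.0
```

```bash
python3 - <<'E'
from h import *
p=r.read_camera("side");t=r.read_camera("top")
# screen orange strip & blue face point clouds -> slope frame (rack n,s)
a=np.radians(6.16);n=np.array([np.cos(a),np.sin(a)]);s=np.array([-n[1],n[0]])
for q,box in((p,(190,150,320,300)),(t,(215,180,310,225))):
    h=cv2.cvtColor(q["image"],cv2.COLOR_BGR2HSV);u0,v0,u1,v1=box;k=np.zeros(h.shape[:2],bool);k[v0:v1,u0:u1]=1
    for nm,lo,hi in(("orange",(3,140,100),(16,255,255)),("blue",(85,60,60),(115,255,255))):
        m=(cv2.inRange(h,lo,hi)>0)&k
        if m.sum()<10: print(nm,"none");continue
        c=cloud(q,m);A=np.c_[c[:,:2]@n,c[:,:2]@s,c[:,2]];print(nm,len(A),np.percentile(A,[2,50,98],axis=0).round(3).tolist())
        b=A[np.abs(A[:,2]-np.median(A[:,2]))<.07]
        print(" lean fit n=a+bz:",np.polyfit(b[:,2],b[:,0],1).round(3))
r.masks_of
for d in r.masks_of(p,"rack")[:1]:
    T=np.array([atz(p,(u,v),.010)[:2] for v,u in zip(*np.nonzero(d["pixels"]))],np.float32);print(d["p"],cv2.minAreaRect(T))
for q in(p,t):
  for nm in("toggle_tip","panel"):
    for d in r.pinpoint(q,nm)[:2]: print(nm,d["p"],np.round(d["location"]),atz(q,d["location"],.113 if nm!="panel" else 0.).round(3))
  h=cv2.cvtColor(q["image"],cv2.COLOR_BGR2HSV);m=((h[...,0]<4)|(h[...,0]>174))&(h[...,1]>150)&(h[...,2]>90);c=np.array([(u,v) for v,u in zip(*np.nonzero(m)) if np.linalg.norm(atz(q,(u,v),.113)[:2]-[.46,.41])<.05]);
  if len(c): print("red",len(c),c.mean(0),atz(q,c.mean(0),.113).round(4))
d=r.masks_of(t,"panel")[0];T=np.array([atz(t,(u,v),.06)[:2] for v,u in zip(*np.nonzero(d["pixels"]))],np.float32);print(d["p"],cv2.minAreaRect(T))
to(.45,.4,.13,0)
cv2.imwrite("pics/s4.png",cv2.resize(p["image"][200:290,190:310],None,fx=6,fy=6,interpolation=cv2.INTER_CUBIC))
E
```

```text
orange 224 [[0.384, -0.15, 0.12], [0.553, -0.041, 0.132], [0.558, 0.002, 0.135]]
 lean fit n=a+bz: [ 9.862 -0.77 ]
blue 168 [[0.56, -0.175, 0.009], [0.582, 0.001, 0.055], [0.762, 0.003, 0.114]]
 lean fit n=a+bz: [-1.1    0.672]
orange 29 [[0.461, -0.159, 0.127], [0.551, -0.15, 0.135], [0.558, -0.129, 0.551]]
 lean fit n=a+bz: [-0.204  0.579]
blue none
0.66 ((0.5828449726104736, -0.05483897030353546), (0.1350811868906021, 0.2997976243495941), 6.04368782043457)
toggle_tip 0.44 [192. 379.] [0.46  0.409 0.113]
panel 0.85 [209. 379.] [0.482 0.344 0.   ]
red 95 [191.22105263 376.97894737] [0.4636 0.406  0.113 ]
toggle_tip 0.49 [335. 152.] [ 0.69  -0.224  0.113]
toggle_tip 0.43 [103. 241.] [0.459 0.402 0.113]
red 11 [102.63636364 240.09090909] [0.4611 0.4041 0.113 ]
0.94 ((0.4857012629508972, 0.3888276219367981), (0.13437896966934204, 0.1427849382162094), 81.82707977294922)
pos [ 0.4705 -0.0286  0.2572] cur -173.78 shift [-428.4  -26.1  127.2] turn 6.22 w -0.00022247621049602351 F [1.2 1.  0.3] 0.0 t 13.0 j [ 0.37 -0.3  -0.2  -0.   -1.68 -0.26]
axes [[0.108, -0.994, -0.001], [-0.994, -0.108, -0.0], [0.0, 0.001, -1.0]]
```

View pics/s4.png

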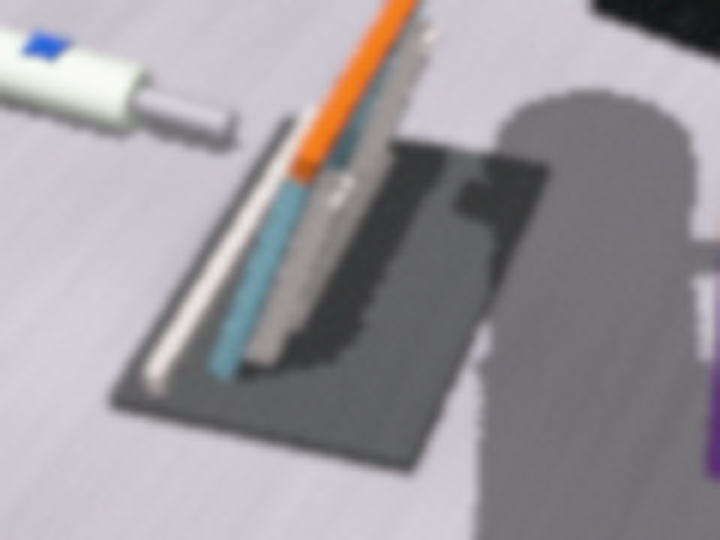

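The pane lies parallel on the uprights, with its end edge running from (222,375) to (305,170). I'll check the lean with a robust fit and work out the toggle approach.

```bash
python3 - <<'E'
from h import *
p=r.read_camera("side");t=r.read_camera("top")
a=np.radians(6.16);n=np.array([np.cos(a),np.sin(a)]);s=np.array([-n[1],n[0]])
h=cv2.cvtColor(p["image"],cv2.COLOR_BGR2HSV);k=np.zeros(h.shape[:2],bool);k[215:270,215:250]=1
m=(cv2.inRange(h,(85,60,60),(115,255,255))>0)&k;c=cloud(p,m);A=np.c_[c[:,:2]@n,c[:,:2]@s,c[:,2]];A=A[np.abs(A[:,1])<.012]
l=cv2.fitLine(A[:,[0,2]].astype(np.float32),cv2.DIST_HUBER,0,.001,.001).ravel();print(len(A),"lean deg",np.degrees(np.arctan2(-l[0]*np.sign(l[1]),abs(l[1]))),"n at z=.0117",l[2]+(0.0117-l[3])*l[0]/l[1])
# yellow plate -> panel yaw
for q in(t,p):
    h=cv2.cvtColor(q["image"],cv2.COLOR_BGR2HSV);m=cv2.inRange(h,(20,150,90),(32,255,255))>0
    T=np.array([x[:2] for v,u in zip(*np.nonzero(m)) for x in[atz(q,(u,v),.061)] if np.linalg.norm(x[:2]-[.48,.40])<.07],np.float32);print(cv2.minAreaRect(T))
E
```

```text
127 lean deg 20.109694 n at z=.0117 0.5983559
((0.4914799928665161, 0.4120907783508301), (0.05052585527300835, 0.08611965924501419), 80.09912872314453)
((0.4919532239437103, 0.40136808156967163), (0.07546833902597427, 0.08929561823606491), 82.4610366821289)
```

The lean is 20.1° and the foot is at the crease plus 5 mm, which matches the uprights. Next is the toggle.

Request:
play_rows --pt "-45 0 0 0 0" --pt "-60 0 0 0 0" --pt "-60 0 0 0 0" --pt "-60 0 0 0 0" --pt "-60 0 0 0 0"

```text
time_s: 13.72
position: [0.4388, 0.2567, 0.2572]
tool_rot: [0.745, -0.668, 0.0, 0.0]
ft_force: [1.2, -1.2, 0.5]
grip_width: 0.0001
grasp_force: 0.0
```

Request:
play_rows --pt "-60 0 0 0 0" --pt "-60 0 0 0 0" --pt "-37 0 0 0 0" --pt "0 0 0 10 0" --pt "0 0 0 4.2 0"

```text
time_s: 14.35
position: [0.422, 0.4115, 0.2561]
tool_rot: [-0.655, 0.755, -0.0, -0.001]
ft_force: [-0.1, 0.3, 0.3]
grip_width: -0.0002
grasp_force: 0.0
```

```bash
python3 - <<'E'
from h import *
p=r.read_camera("wrist");cv2.imwrite("pics/w5.png",p["image"])
h=cv2.cvtColor(p["image"],cv2.COLOR_BGR2HSV);m=((h[...,0]<4)|(h[...,0]>174))&(h[...,1]>150)&(h[...,2]>90)
n,l,s,ce=cv2.connectedComponentsWithStats(m.astype(np.uint8))
for i in range(1,n):
    if s[i,4]>30: print(s[i],atz(p,ce[i],.113).round(4))
for d in r.pinpoint(p,"toggle_tip")[:2]: print(d["p"],d["location"],atz(p,d["location"],.113).round(4))
to(.423,.411,.112,-8)
E
```

```text
[224 190  20  19 299] [0.4626 0.4057 0.113 ]
0.9 [234.3, 195.0] [0.4613 0.4023 0.113 ]
pos [0.4222 0.4111 0.2565] cur 172.02 shift [ -0.3  -0.9 144.5] turn 0.02 w 3.77083848890659e-06 F [ 0.2 -0.2 -0.1] 0.0 t 14.45 j [ 1.11  0.02  0.08 -0.   -1.64 -1.25]
axes [[-0.139, -0.99, -0.001], [-0.99, 0.139, -0.001], [0.002, 0.001, -1.0]]
```

Request:
play_rows --pt "0 0 50 0 0" --pt "0 0 50 0 0" --pt "0 0 40 0 0" --pt "0 0 4 0 0" --pt "0 0 0 0 0"

```text
time_s: 15.08
position: [0.4227, 0.411, 0.1149]
tool_rot: [-0.657, 0.754, -0.0, 0.001]
ft_force: [0.7, 0.2, 0.5]
grip_width: -0.0003
grasp_force: 0.0
```

Request:
play_rows --pt "0 -12 0 0 0" --pt "0 -12 0 0 0" --pt "0 -10 0 0 0" --pt "0 -10 0 0 0" --pt "0 -10 0 0 0"

```text
time_s: 15.7
position: [0.4765, 0.4028, 0.1131]
tool_rot: [-0.656, 0.755, -0.0, -0.0]
ft_force: [-0.5, 0.0, -0.0]
grip_width: -0.0006
grasp_force: 0.0
```

Request:
play_rows --pt "0 -7 0 0 0" --pt "0 -4 0 0 0" --pt "0 0 0 0 0"

```text
time_s: 16.08
position: [0.4866, 0.4015, 0.1131]
tool_rot: [-0.656, 0.755, -0.0, -0.0]
ft_force: [-0.4, -0.2, -0.3]
grip_width: 0.0001
grasp_force: 0.0
```

Request:
play_rows --pt "0 30 0 0 0" --pt "0 35 0 0 0" --pt "0 0 -50 0 0" --pt "0 0 -60 0 0" --pt "0 0 -30 0 0"

```text
time_s: 16.7
position: [0.4223, 0.4111, 0.2579]
tool_rot: [-0.657, 0.754, 0.001, 0.003]
ft_force: [0.2, 0.3, -0.9]
grip_width: 0.0
grasp_force: 0.0
```

```bash
python3 - <<'E'
from h import *
p=r.read_camera("side");cv2.imwrite("pics/s6.png",p["image"])
h=cv2.cvtColor(p["image"],cv2.COLOR_BGR2HSV);m=((h[...,0]<4)|(h[...,0]>174))&(h[...,1]>150)&(h[...,2]>90);m[:320]=0
n,l,s,ce=cv2.connectedComponentsWithStats(m.astype(np.uint8))
for i in range(1,n):
    if s[i,4]>20: print(s[i],atz(p,ce[i],.113).round(4),"expect",.491+.029*.99,.401-.004)
to(.423,.411,.112,-8)
E
```

```text
[159 354  10  12  97] [0.5202 0.3977 0.113 ] expect 0.51971 0.397
pos [0.423  0.4115 0.2612] cur 172.06 shift [  1.7   0.7 149.2] turn 0.06 w -0.00013960063891273062 F [ 0.  -1.2  3.8] 0.0 t 16.75 j [ 1.11  0.01  0.09  0.   -1.64 -1.25]
axes [[-0.138, -0.99, 0.006], [-0.99, 0.138, 0.007], [-0.008, -0.005, -1.0]]
```

View pics/s6.png

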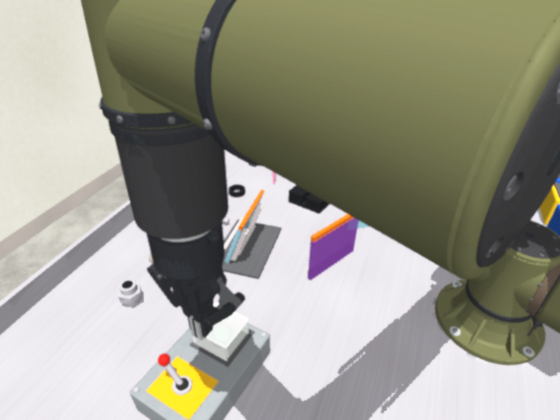

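The toggle is on, with its ball at (164,360). The flap is closed and the screen still leans on the rack at (245,225). I'll let the arm settle, then hand in.

Request:
play_rows --pt "0 0 0 0 0" --pt "0 0 0 0 0" --pt "0 0 0 0 0"

```text
time_s: 17.12
position: [0.4218, 0.4104, 0.2519]
tool_rot: [-0.656, 0.754, -0.0, -0.001]
ft_force: [0.2, -0.8, -0.2]
grip_width: 0.0001
grasp_force: 0.0
```

```bash
python3 -c "
from station import r
print(r.sense()['ft_force']);print(r.sign_off())"
```

```text
[ 0.15689223 -0.77415011 -0.23164322]
the job is handed in; nothing more can be done
None
```

The screen is standing centred against both uprights on the lean rack, the toggle is snapped to on, and the job was handed in at about 17 s; `sign_off()` returned no verdict.

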